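Prop the airing box lid open

ROBOT

A 6-joint arm with a two-finger parallel gripper is mounted at the origin on the work surface. World frame = base frame: x ahead of the robot, y to its left, z up, the work surface at z = 0. Lengths are in m, angles in rad, forces in N, time in s.
With the tool pointing down it reaches from about 0.35 to 0.775 m from the base axis. Payload 7.3 kg.
Tool frame: the origin (TCP) lies at the very end of the fingers, on their centre line; the grasp point (between the pads) lies 19 mm behind it (robot.pinch_z is the distance from the TCP to the grasp point, in m); z points along the fingers, y is the line along which they close (so a half turn about z gives the same grasp; the last joint's range is limited). The gripper opens to 92 mm and grips with 3 to 60 N. Pads are 19 mm wide; open, the fingers measure 130 mm over their backs; the gripper's body (75 mm by 190 mm) begins 47 mm behind the grasp point.
Start: joints at [-1.395, 0.342, 1.524, -0, 1.275, -0.146], TCP at [0.166, -0.498, 0.227] pointing down, gripper open.
Joint ranges: [-2.53, 2.53], [-0.77, 2.02], [0.04, 2.7], [-1, 4.14], [0.28, 2.66], [-3.11, 3.11]. Speed limits (rad/s): [2.57, 2.57, 3.14, 3.14, 3.14, 3.14].

INTERFACE

Orientations are given as [roll, pitch, yaw] about the fixed x, y, z axes, in that order (R = Rz(yaw) Ry(pitch) Rx(roll)).
In Python, from cell import robot gives the robot as it stands.
- The arm moves only by the tool move_arm, never from a script. Its argument "motion" is a list of rows, each a list of 6 numbers: the shift along the tool's x, y, z in units of 0.1 m (1.0 is 0.1 m), then the turn, a rotation vector about the tool's x, y, z in units of pi rad (1.0 is pi rad). In form: [[dx, dy, dz, rx, ry, rz], ...]. A call has 1 to 12 rows; each row is the pose to reach, as a shift and turn from the pose commanded when the call began, along the tool's axes at that moment, turning the shorter way round; what a row does not reach only later rows make up. A row lasts 1/8 s, in which the tool goes at most 62.5 mm and 10.7 degrees, less where a joint would pass 70% of its speed; a pose out of reach is approached as far as the arm can. A call with a number of a shift or a turn outside -1 to 1 is refused whole. A call with a gripper value outside its range is refused whole. "fingers" is the opening, from -1 (shut) to 1 (fully open), set as the call begins (left out, the last holds). The fingers move at their own pace and stop on an object; "newtons" is the grip in N (left out, the last holds). Time passes only in rows, so rows that repeat a pose let the fingers close. It gives the time, the measured TCP pose, the force, the opening and the grip force at its end, in the units of the state.
- robot.observe(): the state, without advancing time (a new reading comes with each control period).
- robot.read_camera(name): name is "scene" or "top" or "wrist"; returns a dict with "image" (480x640x3 uint8, red, green, blue), "range_z" (480x640 float32, m along the optical axis (not along the pixel's ray), 0 where there is no reading), "vfov" (degrees; the focal length in pixels is half the picture's height over the tangent of half this angle, whatever the lens; pixels are square), "cx", "cy" (the principal point, pixels), "extrinsics" (4x4, takes a point from camera to world coordinates); the wrist camera has in their place "hand_eye" (4x4, takes a point from camera to tool coordinates, whose origin is the TCP and whose axes are the flange's). Camera axes: x right, y up, looking along -z (the intrinsics and any distortion apply to the point x, -y, -z); pixel columns grow to the right and rows downward; lengths in m; the calibration is good to about 2 mm. A picture is of the moment at which its call begins: read the wrist's pose just before it.
- robot.hand_in(): hands the job in; it is judged then, once.
The state is a dict: "time": time; "qpos": joint angles; "qvel": joint speeds; "joint_efforts": joint torques, N m; "tool_pos": TCP position; "tool_rot": TCP orientation; "contact_force": force on the tool from outside, world axes, zero at the start; "torque": the same for the moment, N m; "opening": finger opening in m; "grip_force": force on a finger pad.
Only numpy, scipy, OpenCV 4.12 (cv2) and the standard library are available. Lean on these libraries where they do the work, as an engineer would, in place of code of your own. Each camera call takes 0.05 s, during which the arm holds its last target. There are 200 camera calls.

TASK

Let the spoons in the box air: lift the green lid by its bar handle well up, then, before the soft-close hinge lets it sink shut, swing the steel prop rod on the box's side up by its red grip and feel its pin into the hole of the brass plate on the lid, so that the lid settles fully down on the rod's collar and stays propped when you let go. Be gentle with the pin, never forcing it against the plate, and leave the bottle, the clear cup and the citrus reamer where they stand.

Things in the scene. Friction and masses are not known exactly. Their poses are not given: they have to be found in the camera images.
- airing_box: White open-topped cutlery box, 190 (x) x 260 (y) x 90 mm high, fixed on a 20 mm granite slab. Origin: centre of its underside, on the slab top. x points from the front (the handle side) to the hinge side, y to the side that carries the prop rod, z up. All mechanism offsets below are exact in this frame.
- lid (a joint): Angle of the green lid, rad: 0 shut, grows as it opens, stop at 1.25. No latch or friction: a soft-close damper (6 N m s/rad, both ways) lets it sink by itself, in about 10 to 15 s from 1.2 to 0.8. Lifting at 0.25 rad/s takes about 8 N at the handle, faster more. Propped (plate down on the rod's collar) it reads 0.70; with the pin's end merely butting against the plate beside the hole, 0.79.
- lid_hinge (a point): Point on the lid's hinge axis (parallel to the box's y), mid-width, in the plane of the lid's underside: 95 mm in x and 90.5 mm in z from the box origin. The lid is a plate 200 mm from hinge to front edge, 260 wide, 8 thick, 0.32 to 0.5 kg.
- lid_handle (a point): Middle of the handle: a dark round bar 12 mm thick, 112 mm long, along the box's y, 245 mm from the hinge axis, 4 mm above the lid's underside plane. 39 mm gap between bar and lid edge; two stems 50 mm either side of the middle, so grip the middle. The round bar turns within a grip as the lid swings.
- rod (a joint): Angle of the prop rod above level, rad: 0 when it points along the box's +x, negative when it hangs below, grows as its free end swings up; range -0.35 to 1.5. A light friction hinge (0.08 N m) keeps it where it is left. It fits the hole at about 0.87, less or more by up to 0.09 according to where the plate sits.
- rod_pivot (a point): Rod's pivot axis (parallel to the box's y) at the rod's centre line: x -74.1, y +149, z +76 mm from the box origin. Along the rod from here: a shaft of 10 mm diameter, a dark collar of 18 mm diameter whose end face is at 120 mm, then a flat-ended pin of 7 mm diameter out to 131 mm.
- rod_grip (a point): Place to hold the rod: a red round sleeve, 12 mm thick, turning freely on a spindle that stands out from the rod towards the box's +y at 80 mm from the pivot; the sleeve spans 10 to 84 mm from the rod's centre line; this point is 66 mm out from the rod's centre line, clear of the lid and plate.
- keeper_mid (a point): Nominal centre of the holding hole, on the underside of the brass plate at the lid's +y edge: 120 mm from the hinge axis, y +149 mm from the box's middle. The plate (56 along the lid x 32 x 4 mm, square 11 mm through hole in its centre) is clamped on a rail: the true hole is up to 8 mm nearer to or farther from the hinge than this point, differently each time; sideways it lines up with the rod.
- bottle: Closed green glass bottle, 66 mm diameter, 210 tall, origin at the centre of its underside. Leave it alone.
- blender_cup: Clear plastic blender cup, 90 mm diameter, 150 tall, origin at the centre of its underside. Leave it alone.
- reamer: Yellow plastic citrus reamer, 94 mm diameter, 63 tall, origin at the centre of its underside. Leave it alone.

How it is judged:
On the way, in this order (a step that is already met when the one before it is completed fails the run):
1. the lid is lifted past 0.9 rad, clear of the rod's reach (value of joint lid above 0.9 rad), for 0.1 s.
2. the prop rod is swung up under the plate (past 0.7 rad) while the lid is still up (above 0.6 rad) (value of joint rod above 0.7 rad and value of joint lid above 0.6 rad), for 0.1 s.
At the end, for the whole second after the job is handed in: The lid stands propped at 0.70 rad (0.66 to 0.745, at rest: slower than 0.01 rad/s) with its weight on the rod (more than 0.5 N between rod and plate), the rod standing at 0.74 to 1.0 rad with its pin through the hole down to the collar; bottle, cup and reamer upright (within 0.15 rad) (value of joint lid between 0.66 and 0.745 rad and value of joint rod between 0.74 and 1 rad and velocity of joint lid between -0.01 and 0.01 rad/s and contact force between rod and lid above 0.5 N and angle between each of bottle, blender_cup, reamer's own z axis and vertical below 0.15 rad); the robot touches nothing.
It fails at once if the rod is forced against the plate with more than 15 N (contact force between rod and lid above 15 N).
It fails at once if the bottle is moved more than 20 mm (distance of bottle from where it was at the start of the episode above 0.02 m).
It fails at once if the blender cup is moved more than 20 mm (distance of blender_cup from where it was at the start of the episode above 0.02 m).
It fails at once if the reamer is moved more than 20 mm (distance of reamer from where it was at the start of the episode above 0.02 m).
It also fails if it takes over 72 s, if anything falls off the work surface, if the arm or the gripper's body presses on something with over 40 N, if the wrist force passes 120 N, or if a joint passes its speed limit or range.

## Working session

There is one attempt and no reset: what is moved stays moved. The work goes in short steps, Python scripts to look and compute and a tool call to move; the robot and the scene stay as the last step left them, time stands still between calls to the robot, and variables do not carry over. Pictures are saved under pics/ and viewed, at most 10 in all, crops included, and the job is handed in when it is done.

Besides the shell and the picture viewer there is one more tool, called as name([rows], argument=value, ...), one row to a line, values as JSON. move_arm: Moves the arm, as the interface text tells. Shifts and turns lie within -1 to 1; 1 stands for 0.1 m of shift or pi rad of turn. Its arguments: {"type":"object","properties":{"motion":{"type":"array"},"fingers":{"type":"number"},"newtons":{"type":"number"}},"required":["motion"]}

```bash
mkdir -p pics; ls; python3 - <<'E'
from cell import robot
import cv2, numpy as np
s=robot.observe(); print(s)
for n in ("scene","top"):
    c=robot.read_camera(n); cv2.imwrite(f"pics/{n}0.png",c["image"][:,:,::-1]); np.savez(f"{n}0.npz",**c)
    print(n,[ (k,c[k]) for k in c if k not in("image","range_z")])
E
```

```text
pics
{'time': 0.0, 'qpos': array([-1.39496924e+00,  3.42717834e-01,  1.52501586e+00, -4.38684002e-05,
        1.27542980e+00, -1.45981683e-01]), 'qvel': array([-0.00012844,  0.00042875, -0.00062582, -0.00072915, -0.00031411,
       -0.00010686]), 'joint_efforts': array([-6.98807835e-04, -4.31240594e+01, -2.44225109e+01,  7.16436398e-02,
        5.57876111e-02, -1.11651493e-04]), 'tool_pos': array([ 0.16599197, -0.49762649,  0.22604792]), 'tool_rot': array([-3.14003242e+00, -1.86997763e-04,  3.21821428e-01]), 'contact_force': array([-0.17310354,  0.31267497, -0.57342914]), 'torque': array([ 0.0156844 , -0.02841879, -0.03178439]), 'grip_force': 0.0, 'opening': 0.09210450993518622}
scene [('vfov', 52.86003406061963), ('cx', 322.12036365341663), ('cy', 235.2140689171268), ('extrinsics', array([[-0.84355062, -0.44562023,  0.2997415 ,  0.9540357 ],
       [ 0.53681882, -0.68327738,  0.49493189,  0.60460069],
       [-0.01574507,  0.57840698,  0.81559638,  1.06041207],
       [ 0.        ,  0.        ,  0.        ,  1.        ]]))]
top [('vfov', 44.5587718002567), ('cx', 309.5434645223354), ('cy', 253.6736599655513), ('extrinsics', array([[-0.01485711,  0.99203982, -0.12504504,  0.42463655],
       [-0.99976996, -0.01667349, -0.0134917 ,  0.01999795],
       [-0.01546924,  0.12481583,  0.99205933,  1.44645042],
       [ 0.        ,  0.        ,  0.        ,  1.        ]]))]
```

View pics/scene0.png

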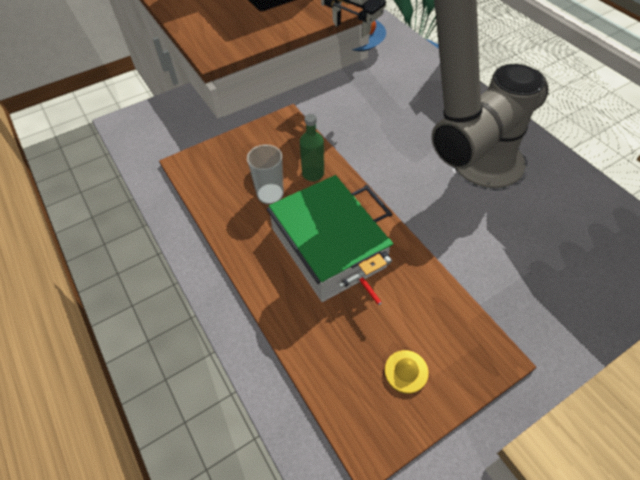

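View pics/top0.png

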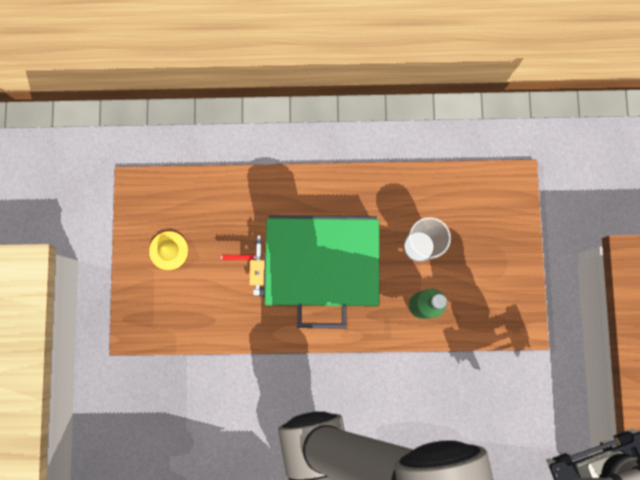

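The scene view shows the green lid, with the handle towards the robot at about (372,200), the brass plate at (372,265) and the red grip at (370,290). The top view shows the lid at x 265-380, y 217-305, the handle at (322,318), the plate at (257,272) and the red grip at (236,258). The bottle is at (430,303), the cup at (425,243) and the reamer at (168,250).

```bash
cat >h.py <<'E'
import numpy as np, cv2
from scipy.spatial.transform import Rotation as Ro
def cam(c,E=None):
    return (240/np.tan(np.radians(float(c["vfov"])/2)),float(c["cx"]),float(c["cy"]),np.array(c["extrinsics"]) if E is None else E)
def cast(uv,k,z):
    f,cx,cy,E=k; uv=np.atleast_2d(uv).astype(float)
    d=np.c_[(uv[:,0]-cx)/f,-(uv[:,1]-cy)/f,-np.ones(len(uv))]@E[:3,:3].T
    return E[:3,3]+d*((z-E[2,3])/d[:,2])[:,None]
def proj(P,k):
    f,cx,cy,E=k; q=(np.atleast_2d(P)-E[:3,3])@E[:3,:3]
    return np.c_[cx+f*q[:,0]/-q[:,2],cy-f*q[:,1]/-q[:,2]]
def mask(im,lo,hi):
    return cv2.inRange(cv2.cvtColor(np.ascontiguousarray(im),cv2.COLOR_RGB2HSV),lo,hi)
def big(m):
    return max(cv2.findContours(m,cv2.RETR_EXTERNAL,cv2.CHAIN_APPROX_NONE)[0],key=cv2.contourArea)
G=((50,120,40),(75,255,255)); O=((12,120,150),(24,255,255)); Rd=((0,180,90),(6,255,255))
E
python3 - <<'E'
from h import *
for n in ("top","scene"):
    c=np.load(n+"0.npz"); k=cam(c); im=c["image"]
    g=big(mask(im,*G)); P=cast(g[:,0],k,.1185)
    r=cv2.minAreaRect((P[:,:2]*1000).astype(np.float32)); print(n,"lid",r, (cv2.boxPoints(r)/1000).round(4).tolist())
    for nm,col in (("plate",O),("red",Rd)):
        m=mask(im,*col)
        if nm=="plate": m[:, :200]=0; m[:200]=0;m[340:]=0; m[:,450:]=0
        b=big(m); print(nm,cv2.minAreaRect(b)); 
        p=cast([cv2.minAreaRect(b)[0]],k,.115); print(p)
    z=c["range_z"]
    if n=="top":
        for u,v in((320,260),(322,326),(200,320),(430,303),(168,250),(450,400),(236,258),(222,258),(257,272)):
            zz=np.median(z[v-1:v+2,u-1:u+2]); f,cx,cy,E=k
            print((u,v),(E[:3,:3]@(zz*np.array([(u-cx)/f,-(v-cy)/f,-1]))+E[:3,3]).round(3))
E
```

```text
top lid ((574.5853271484375, 10.4993896484375), (256.8070068359375, 197.96505737304688), 88.52348327636719) [[0.4722999930381775, -0.1152999997138977], [0.670199990272522, -0.12039999663829803], [0.676800012588501, 0.1362999975681305], [0.4788999855518341, 0.14139999449253082]]
plate ((231.5, 269.5), (139.0, 63.0), 90.0)
[[0.55896772 0.21721683 0.115     ]]
red ((237.5, 257.0), (6.0, 29.0), 90.0)
[[0.58754838 0.20347707 0.115     ]]
(320, 260) [0.577 0.014 0.118]
(322, 326) [0.428 0.012 0.119]
(200, 320) [0.447 0.308 0.018]
(430, 303) [ 0.472 -0.216  0.199]
(168, 250) [0.612 0.375 0.072]
(450, 400) [ 0.247 -0.292  0.002]
(236, 258) [0.588 0.21  0.096]
(222, 258) [0.588 0.242 0.096]
(257, 272) [0.554 0.161 0.098]
scene lid ((576.3033447265625, 11.790618896484375), (259.11181640625, 198.4167938232422), 88.1990737915039) [[0.4731000065803528, -0.11460000276565552], [0.6714000105857849, -0.12080000340938568], [0.6794999837875366, 0.13819999992847443], [0.4812000095844269, 0.1444000005722046]]
plate ((413.9922790527344, 310.0615234375), (88.67057037353516, 54.465301513671875), 52.1250114440918)
[[0.54686309 0.30599263 0.115     ]]
red ((369.52001953125, 289.8600158691406), (28.80000114440918, 5.800000190734863), 53.13010025024414)
[[0.59828342 0.21373027 0.115     ]]
```

move_arm([
  [0.4,-0.4,-0.5,0,0,0],
  [0.8,-0.8,-1,0,0,0],
  [1,-1,-1,0,0,0],
], fingers=-0.2, newtons=60)

```text
time: 0.48
tool_pos: [0.23, -0.3708, 0.3286]
tool_rot: [3.139, -0.0, 0.321]
contact_force: [-0.3, -0.6, -0.8]
opening: 0.0665
grip_force: 0.0
```

move_arm([
  [0.4,-0.4,0,0,0,0],
  [0.8,-0.8,0,0,0,0],
  [1,-1,0,0,0,0],
])

```text
time: 0.85
tool_pos: [0.293, -0.2427, 0.3268]
tool_rot: [-3.142, -0.0, 0.324]
contact_force: [0.0, -0.7, 0.5]
opening: 0.0386
grip_force: 0.0
```

move_arm([
  [0.4,-0.4,0,0,0,0],
  [0.8,-0.8,0,0,0,0],
  [1,-1,0,0,0,0],
])

```text
time: 1.23
tool_pos: [0.3562, -0.1163, 0.3266]
tool_rot: [-3.141, -0.0, 0.324]
contact_force: [-0.3, -0.2, 0.8]
opening: 0.0365
grip_force: 0.0
```

move_arm([
  [0.3,-0.3,0,0,0,-0.055],
  [0.6,-0.6,0,0,0,-0.11],
  [0.8,-0.8,0,0,0,-0.165],
  [1,-1,0,0,0,-0.22],
  [1,-1,0,0,0,-0.275],
  [1,-1,0,0,0,-0.33],
  [1,-1,0,0,0,-0.388],
  [1,-1,0,0,0,-0.388],
])

```text
time: 2.22
tool_pos: [0.4189, 0.008, 0.3264]
tool_rot: [-3.141, -0.0, 1.539]
contact_force: [-0.2, 0.5, 0.1]
opening: 0.0364
grip_force: 0.0
```

```bash
cat >>h.py <<'E'
def wrist(robot,name):
    s=robot.observe(); c=robot.read_camera("wrist"); T=np.eye(4)
    T[:3,:3]=Ro.from_euler("xyz",s["tool_rot"]).as_matrix(); T[:3,3]=s["tool_pos"]
    c["extrinsics"]=T@c["hand_eye"]; cv2.imwrite(f"pics/{name}.png",c["image"][:,:,::-1]); np.savez(name+".npz",**c); return c,s
BO=np.array([.5805,.011,.020]); YAW=-.0285; RB=Ro.from_euler("z",YAW).as_matrix()
def w(p): return BO+RB@(np.array(p)/1000)
def inbox(P): return ((np.atleast_2d(P)-BO)@RB)*1000
E
python3 - <<'E'
from cell import robot
from h import *
c,s=wrist(robot,"w1"); k=cam(c)
print(proj([w([-150,0,94.5]),w([-150,56,94.5]),w([-150,-56,94.5]),w([-25,149,90.5]),w([6,215,76]),w([-105,130,98.5]),w([-105,-130,98.5])],k).round(0))
E
```

```text
[[329. 199.]
 [329. 133.]
 [329. 260.]
 [487.  11.]
 [528. -76.]
 [387.  36.]
 [376. 336.]]
```

View pics/w1.png

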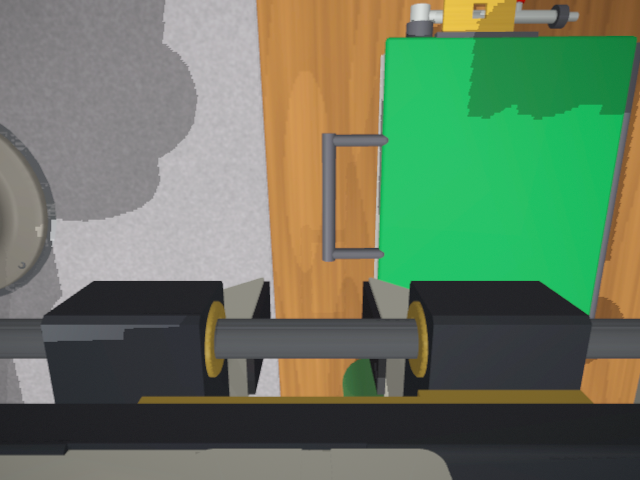

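The handle spans (329,133) to (329,260), which matches the prediction. The brass plate runs from about x 444 to 516 at the top edge, with the hole near (480,13). I'll shift +y for a full view of the plate.

move_arm([
  [0.5,0,0,0,0,0],
  [1,0.5,0,0,0,0],
  [1,0.6,0,0,0,0],
])

```text
time: 2.65
tool_pos: [0.4832, 0.1084, 0.3261]
tool_rot: [-3.141, -0.0, 1.54]
contact_force: [0.2, -0.0, -0.1]
opening: 0.037
grip_force: 0.0
```

```bash
python3 - <<'E'
from cell import robot
from h import *
c,s=wrist(robot,"w2"); k=cam(c); print(s["tool_pos"],s["tool_rot"])
print(proj([w([-25,149,90.5]),w([6,215,76]),w([6,149,76]),w([-74.1,149,76]),w([57,149,76])],k).round(0))
m=mask(c["image"],*O); m[:, :330]=0
n,l,st,ce=cv2.connectedComponentsWithStats(m); print([(st[i],ce[i]) for i in range(1,n) if st[i,4]>300])
cv2.imwrite("pics/w2c.png",cv2.resize(c["image"][0:240,320:640,::-1],(800,600)))
E
```

```text
[0.48321011 0.1083914  0.32613054] [-3.14130122e+00 -4.85095499e-04  1.53956054e+00]
[[403. 144.]
 [440.  63.]
 [435. 143.]
 [345. 143.]
 [492. 143.]]
[(array([  330,     0,   141,   163, 15498], dtype=int32), array([384.98503033,  74.37159634])), (array([  477,    17,   163,   302, 21479], dtype=int32), array([579.57102286, 163.94473672])), (array([580, 359,  29,  44, 909], dtype=int32), array([594.0330033 , 378.68536854]))]
```

View pics/w2c.png

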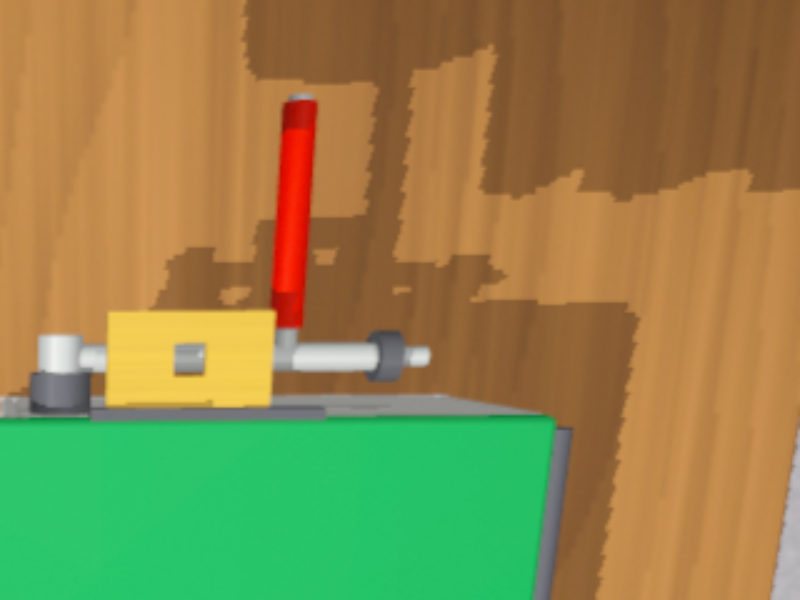

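The crop shows the plate at crop x 107-274 with the hole at (190,359), i.e. image (396,143.6) against a nominal 403. So the hole is about 6 mm farther from the hinge, at d ≈ 126 mm. The pivot, pin and red grip match the predictions. Next is the handle.

move_arm([
  [-0.5,-0.25,0,0,0,0],
  [-0.95,-0.5,0.2,0,0,0],
  [-0.95,-0.5,0.6,0,0,0],
  [-0.95,-0.5,1,0,0,0],
  [-0.95,-0.5,1,0,0,0],
])

```text
time: 3.32
tool_pos: [0.427, 0.0124, 0.2249]
tool_rot: [-3.136, -0.001, 1.538]
contact_force: [-0.1, -0.2, 0.5]
opening: 0.0369
grip_force: 0.0
```

move_arm([
  [0,0,0.4,0,0,0],
  [0,0,0.8,0,0,0],
  [0,0,1,0,0,0],
  [0,0,1,0,0,0],
])

```text
time: 3.82
tool_pos: [0.4293, 0.0126, 0.1271]
tool_rot: [-3.141, 0.0, 1.54]
contact_force: [0.5, -1.0, -0.2]
opening: 0.0368
grip_force: 0.0
```

move_arm([
  [0,0,0.15,0,0,0],
  [0,0,0.31,0,0,0],
  [0,0,0.31,0,0,0],
])

```text
time: 4.2
tool_pos: [0.4299, 0.0125, 0.0968]
tool_rot: [3.141, 0.0, 1.54]
contact_force: [0.5, 0.1, 0.0]
opening: 0.037
grip_force: 0.0
```

move_arm([
  [0,0,0,0,0,0],
  [0,0,0,0,0,0],
  [0,0,0,0,0,0],
  [0,0,0,0,0,0],
  [0,0,0,0,0,0],
], fingers=-1, newtons=50)

```text
time: 4.82
tool_pos: [0.4299, 0.0125, 0.0962]
tool_rot: [3.14, 0.0, 1.541]
contact_force: [0.5, 0.2, 5.3]
opening: 0.0103
grip_force: 50.0
```

move_arm([
  [0,0.001,-0.122,0,0,0],
  [0,0.008,-0.244,0,0,0],
  [0,0.022,-0.366,0,0,0],
  [0,0.041,-0.486,0,0,0],
  [0,0.066,-0.605,0,0,0],
  [0,0.098,-0.722,0,0,0],
  [0,0.135,-0.838,0,0,0],
  [0,0.178,-0.951,0,0,0],
])

```text
time: 5.82
tool_pos: [0.4491, 0.012, 0.1896]
tool_rot: [3.139, -0.0, 1.54]
contact_force: [16.8, 0.4, -20.3]
opening: 0.0109
grip_force: 50.0
```

move_arm([
  [0,0.069,-0.105,0,0,0],
  [0,0.123,-0.21,0,0,0],
  [0,0.182,-0.315,0,0,0],
  [0,0.247,-0.415,0,0,0],
  [0,0.317,-0.514,0,0,0],
  [0,0.392,-0.608,0,0,0],
  [0,0.472,-0.698,0,0,0],
  [0,0.556,-0.785,0,0,0],
  [0,0.645,-0.866,0,0,0],
  [0,0.738,-0.943,0,0,0],
])

```text
time: 7.08
tool_pos: [0.5192, 0.0102, 0.2861]
tool_rot: [-3.137, -0.0, 1.541]
contact_force: [-11.3, 0.7, -4.5]
opening: 0.0103
grip_force: 50.0
```

move_arm([
  [0,0.096,-0.072,0,0,0],
  [0,0.196,-0.139,0,0,0],
  [0,0.3,-0.201,0,0,0],
  [0,0.407,-0.258,0,0,0],
  [0,0.517,-0.309,0,0,0],
  [0,0.606,-0.345,0,0,0],
  [0,0.606,-0.345,0,0,0],
])

```text
time: 7.95
tool_pos: [0.5817, 0.0086, 0.3249]
tool_rot: [3.136, 0.0, 1.541]
contact_force: [-6.9, 2.2, 10.4]
opening: 0.0106
grip_force: 50.0
```

move_arm([
  [0,0,0,0,0,0],
  [0,0,0,0,0,0],
  [0,0,-0.3,0,0,0],
  [0,0,-0.6,0,0,0],
  [0.5,0,-0.6,0,0,0],
  [1,0,-0.6,0,0,0],
], fingers=-0.2)

```text
time: 8.7
tool_pos: [0.5851, 0.1086, 0.3809]
tool_rot: [3.138, -0.0, 1.539]
contact_force: [0.8, -0.8, 1.2]
opening: 0.0368
grip_force: 0.0
```

move_arm([
  [0.6,0,0,0,0,0],
  [1,0.02,0.1,0,0,0],
  [1,0.04,0.5,0,0,0],
  [1,0.04,1,0,0,0],
])

```text
time: 9.2
tool_pos: [0.5925, 0.2089, 0.28]
tool_rot: [3.137, -0.001, 1.542]
contact_force: [1.7, 0.5, -1.0]
opening: 0.0369
grip_force: 0.0
```

move_arm([
  [0.21,0,0.3,0,0,0],
  [0.21,0,0.7,0,0,0],
  [0.21,0,1,0,0,0],
])

```text
time: 9.57
tool_pos: [0.5923, 0.2292, 0.1785]
tool_rot: [3.141, -0.0, 1.541]
contact_force: [0.3, 0.2, 1.5]
opening: 0.0366
grip_force: 0.0
```

move_arm([
  [0,0,0.5,0,0,0],
  [0,0,0.9,0,0,0],
  [0,0,1,0,0,0],
  [0,0,1,0,0,0],
])

```text
time: 10.07
tool_pos: [0.5928, 0.229, 0.0803]
tool_rot: [3.14, -0.0, 1.541]
contact_force: [-0.4, -0.1, 0.7]
opening: 0.0368
grip_force: 0.0
```

```bash
python3 - <<'E'
from cell import robot
from h import *
c,s=wrist(robot,"w3"); print(s["time"],s["tool_pos"],s["contact_force"])
t=robot.read_camera("scene"); np.savez("s3.npz",**t)
im=np.hstack([cv2.resize(c["image"],(400,300)),cv2.resize(t["image"][150:330,220:460],(400,300))])
cv2.imwrite("pics/c3.png",im[:,:,::-1])
E
```

```text
10.075 [0.59278122 0.22897806 0.08034856] [-0.36542091 -0.14956869  0.70918861]
```

View pics/c3.png

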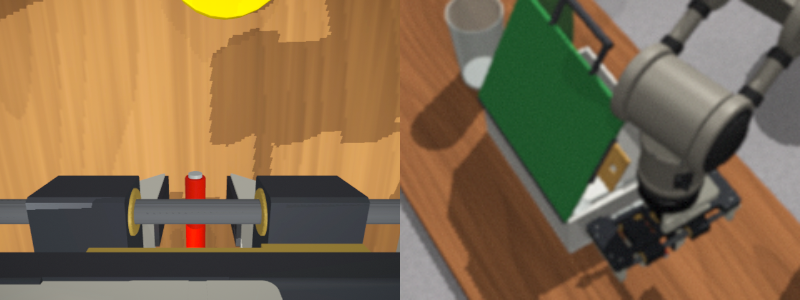

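The left half shows the red sleeve centred between the fingers, at about (195,210). The right half shows the lid still high.

move_arm([
  [0,0,0.09,0,0,0],
  [0,0,0.09,0,0,0],
  [0,0,0.09,0,0,0],
  [0,0,0.09,0,0,0],
  [0,0,0.09,0,0,0],
], fingers=-1, newtons=20)

```text
time: 10.8
tool_pos: [0.5917, 0.2288, 0.0706]
tool_rot: [-3.141, 0.0, 1.541]
contact_force: [-2.8, 0.3, 1.5]
opening: 0.0112
grip_force: 20.0
```

move_arm([
  [0,0.002,-0.096,0,0,0],
  [0,-0.007,-0.191,0,0,0],
  [0,-0.028,-0.285,0,0,0],
  [0,-0.06,-0.376,0,0,0],
  [0,-0.103,-0.462,0,0,0],
  [0,-0.155,-0.542,0,0,0],
  [0,-0.206,-0.603,0,0,0],
  [0,-0.263,-0.66,0,0,0],
  [0,-0.311,-0.7,0,0,0],
  [0,-0.311,-0.7,0,0,0],
  [0,-0.311,-0.7,0,0,0],
])

```text
time: 12.18
tool_pos: [0.5581, 0.2294, 0.1392]
tool_rot: [-3.135, 0.002, 1.541]
contact_force: [-8.2, 0.4, -9.1]
opening: 0.011
grip_force: 20.0
```

```bash
cat >look.py <<'E'
import sys
from cell import robot
from h import *
s=robot.observe(); p=s["tool_pos"]+s["tool_rot"][0]*0
b=inbox(p+[0,0,-.0])[0]; b[2]+=19
r=b[[0,2]]-[-74.1,76]; print("t",s["time"],"grip rel",r.round(1),np.hypot(*r).round(1),"phi",np.arctan2(r[1],r[0]).round(3),"F",s["contact_force"].round(1))
t=robot.read_camera("scene"); np.savez("s.npz",**t); k=cam(t); im=t["image"]
# lid angle from depth: plane fit of green pixels
m=mask(im,*G); m[:150]=0; m=cv2.erode(m,np.ones((7,7),np.uint8)); v,u=np.nonzero(m); z=t["range_z"][v,u]; f,cx,cy,E=k
P=(np.c_[(u-cx)/f*z,-(v-cy)/f*z,-z])@E[:3,:3].T+E[:3,3]; B=inbox(P); B=B[(abs(B[:,1])<115)&(B[:,2]>100)&(z>.3)]
q=B[:,[0,2]]-[95,90.5]; c=np.polyfit(np.hypot(*q.T)*0+1,q[:,1],0) if 0 else np.linalg.svd(q-q.mean(0),full_matrices=0)[2][0]
print("lid",np.arctan(-c[1]/c[0]).round(3),"median ang",np.median(np.arctan2(q[:,1],-q[:,0])-np.arctan2(8,np.hypot(*q.T))).round(3),len(q))
if len(sys.argv)>1: cv2.imwrite(f"pics/{sys.argv[1]}.png",cv2.resize(im[170:320,280:440],(800,600) if 0 else (640,600),interpolation=cv2.INTER_CUBIC)[:,:,::-1])
E
python3 look.py
```

```text
t 12.175 grip rel [45.5 62.2] 77.0 phi 0.939 F [-8.2  0.4 -9.1]
lid 1.032 median ang 1.015 5089
```

```bash
python3 - <<'E'
from cell import robot
from h import *
c,s=wrist(robot,"w4"); f,cx,cy,E=cam(c)
def pts(c,k):
    f,cx,cy,E=k; m=mask(c["image"],*Rd); m[:100,:200]=0
    v,u=np.nonzero(m); z=c["range_z"][v,u]; B=inbox((np.c_[(u-cx)/f*z,-(v-cy)/f*z,-z])@E[:3,:3].T+E[:3,3]); return B,u,v
B,u,v=pts(c,(f,cx,cy,E)); B=B[(B[:,2]>100)&(B[:,2]<190)&(B[:,1]>150)]; print("wrist red n",len(B), np.percentile(B,[5,50,95],axis=0).round(1))
w3=np.load("w3.npz"); B=pts(w3,cam(w3))[0]; B=B[(B[:,2]>40)&(B[:,2]<120)&(B[:,1]>150)]; print("w3 red", np.percentile(B,[5,50,95],axis=0).round(1))
t=robot.read_camera("scene"); B,u,v=pts(t,cam(t)); q=(B[:,1]>140)&(B[:,1]<250)&(B[:,2]>60); print("scene",q.sum(),np.percentile(B[q],[5,50,95],axis=0).round(1))
a=cv2.resize(t["image"][190:310,300:420],(480,480),interpolation=cv2.INTER_CUBIC); b=cv2.resize(c["image"][200:400,180:420],(320,267)); b=cv2.copyMakeBorder(b,0,213,0,0,cv2.BORDER_CONSTANT)
cv2.imwrite("pics/c4.png",np.hstack([a,b])[:,:,::-1])
E
```

```text
wrist red n 1995 [[-34.3 195.9 141.5]
 [-29.1 207.4 145.1]
 [-24.2 232.3 146.5]]
w3 red [[ -0.4 190.8  74.6]
 [  4.7 204.6  77.9]
 [  9.8 232.2  79.3]]Traceback (most recent call last):
  File "<stdin>", line 9, in <module>
    return _quantile_unchecked(
        a, q, axis, out, overwrite_input, method, keepdims, weights)
    return _ureduce(a,
                    func=_quantile_ureduce_func,
    ...<5 lines>...
                    overwrite_input=overwrite_input,
                    method=method)
    r = func(a, **kwargs)
    result = _quantile(arr,
                       quantiles=q,
    ...<2 lines>...
                       out=out,
                       weights=wgt)
    slices_having_nans = np.isnan(arr[-1, ...])
                                  ~~~^^^^^^^^^
IndexError: index -1 is out of bounds for axis 0 with size 0
```

move_arm([
  [0,0.007,0.037,0,0,0],
  [0,0.007,0.037,0,0,0],
])

```text
time: 12.58
tool_pos: [0.5609, 0.2295, 0.1366]
tool_rot: [-3.14, 0.001, 1.541]
contact_force: [-4.8, -0.1, -6.6]
opening: 0.0109
grip_force: 20.0
```

```bash
cat >rd.py <<'E'
from cell import robot
from h import *
c,s=wrist(robot,"wl"); f,cx,cy,E=cam(c); m=mask(c["image"],*Rd); m[:100,:200]=0
v,u=np.nonzero(m); z=c["range_z"][v,u]; B=inbox((np.c_[(u-cx)/f*z,-(v-cy)/f*z,-z])@E[:3,:3].T+E[:3,3])
B=B[(B[:,2]>100)&(B[:,2]<190)&(B[:,1]>150)]; q=np.percentile(B,[5,50,95],axis=0)
r=[(q[0,0]+q[2,0])/2+74.1+1.1,q[2,2]-6.1-76+.8]; print("sleeve",np.round(r,1),np.hypot(*r).round(1),"phi",np.arctan2(r[1],r[0]).round(3))
E
python3 rd.py; python3 look.py c5
```

```text
sleeve [48.8 63.1] 79.8 phi 0.912
t 12.625 grip rel [48.3 59.6] 76.7 phi 0.89 F [-4.4 -0.3 -6.2]
lid 1.016 median ang 0.997 5141
```

View pics/c5.png

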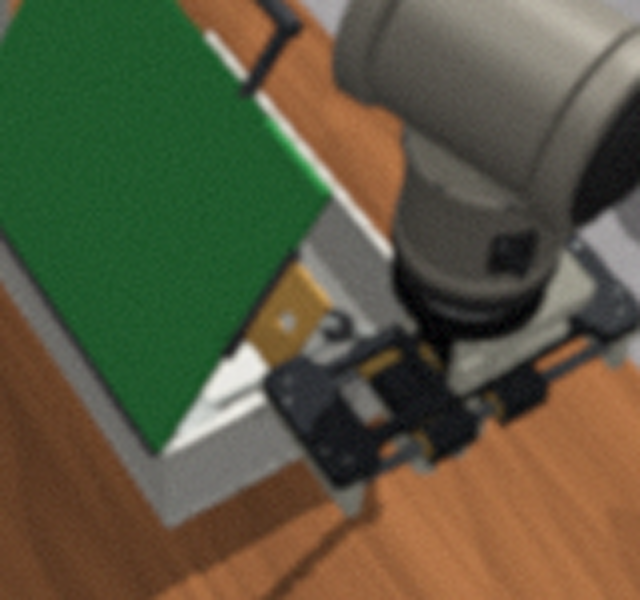

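The crop shows the plate hole at (287,320) and the collar and pin at about (335,322), beneath and in line with it. Rod angle reads about 0.912. Next I relieve the radial strain and wait for the lid to sink.

move_arm([
  [0,-0.01,0.013,0,0,0],
  [0,-0.01,0.013,0,0,0],
  [0,-0.01,0.013,0,0,0],
  [0,-0.01,0.013,0,0,0],
  [0,-0.01,0.013,0,0,0],
  [0,-0.01,0.013,0,0,0],
  [0,-0.01,0.013,0,0,0],
  [0,-0.01,0.013,0,0,0],
  [0,-0.01,0.013,0,0,0],
  [0,-0.01,0.013,0,0,0],
  [0,-0.01,0.013,0,0,0],
  [0,-0.01,0.013,0,0,0],
])

```text
time: 14.18
tool_pos: [0.5607, 0.2298, 0.1357]
tool_rot: [3.141, 0.0, 1.541]
contact_force: [-1.0, -1.5, 0.3]
opening: 0.0113
grip_force: 20.0
```

```bash
python3 rd.py; python3 look.py
```

```text
sleeve [49.  62.9] 79.7 phi 0.909
t 14.225 grip rel [48.1 58.7] 75.9 phi 0.884 F [ 0.3 -1.8 -0.5]
lid 0.952 median ang 0.933 5413
```

move_arm([
  [0,0,0,0,0,0],
  [0,0,0,0,0,0],
  [0,0,0,0,0,0],
  [0,0,0,0,0,0],
  [0,0,0,0,0,0],
  [0,0,0,0,0,0],
  [0,0,0,0,0,0],
  [0,0,0,0,0,0],
  [0,0,0,0,0,0],
  [0,0,0,0,0,0],
  [0,0,0,0,0,0],
  [0,0,0,0,0,0],
])

```text
time: 15.78
tool_pos: [0.5606, 0.2298, 0.1356]
tool_rot: [3.141, 0.0, 1.541]
contact_force: [-0.2, -1.7, 0.6]
opening: 0.0112
grip_force: 20.0
```

move_arm([
  [0,0,0,0,0,0],
  [0,0,0,0,0,0],
  [0,0,0,0,0,0],
  [0,0,0,0,0,0],
  [0,0,0,0,0,0],
  [0,0,0,0,0,0],
  [0,0,0,0,0,0],
  [0,0,0,0,0,0],
  [0,0,0,0,0,0],
  [0,0,0,0,0,0],
  [0,0,0,0,0,0],
  [0,0,0,0,0,0],
])

```text
time: 17.27
tool_pos: [0.5606, 0.2298, 0.1356]
tool_rot: [3.142, 0.0, 1.541]
contact_force: [0.3, -1.3, 1.0]
opening: 0.0114
grip_force: 20.0
```

```bash
python3 rd.py; python3 look.py
```

```text
sleeve [49.  62.9] 79.7 phi 0.909
t 17.325 grip rel [48.  58.6] 75.7 phi 0.885 F [ 0.6 -1.7  1.5]
lid 0.806 median ang 0.787 5851
```

move_arm([
  [0,0,0,0,0,0],
  [0,0,0,0,0,0],
  [0,0,0,0,0,0],
  [0,0,0,0,0,0],
  [0,0,0,0,0,0],
  [0,0,0,0,0,0],
  [0,0,0,0,0,0],
  [0,0,0,0,0,0],
  [0,0,0,0,0,0],
  [0,0,0,0,0,0],
  [0,0,0,0,0,0],
  [0,0,0,0,0,0],
])

```text
time: 18.88
tool_pos: [0.5606, 0.2298, 0.1356]
tool_rot: [3.142, 0.0, 1.541]
contact_force: [0.6, -1.1, 0.7]
opening: 0.0109
grip_force: 20.0
```

```bash
python3 rd.py; python3 look.py c6
```

```text
sleeve [49.1 62.9] 79.8 phi 0.909
t 18.925 grip rel [48.  58.6] 75.7 phi 0.885 F [ 1.1 -1.5  1.2]
lid 0.72 median ang 0.702 5995
```

The lid sank past 0.79, so the pin is in the hole. I'll let it settle, then check.

move_arm([
  [0,0,0,0,0,0],
  [0,0,0,0,0,0],
  [0,0,0,0,0,0],
  [0,0,0,0,0,0],
  [0,0,0,0,0,0],
  [0,0,0,0,0,0],
  [0,0,0,0,0,0],
  [0,0,0,0,0,0],
  [0,0,0,0,0,0],
  [0,0,0,0,0,0],
])

```text
time: 20.23
tool_pos: [0.5606, 0.2298, 0.1356]
tool_rot: [3.142, 0.0, 1.541]
contact_force: [0.5, -1.2, 0.8]
opening: 0.0111
grip_force: 20.0
```

```bash
python3 rd.py; python3 look.py c7
```

```text
sleeve [49.  62.9] 79.7 phi 0.908
t 20.275 grip rel [47.9 58.6] 75.7 phi 0.885 F [ 0.9 -2.5  1. ]
lid 0.701 median ang 0.683 6032
```

View pics/c7.png

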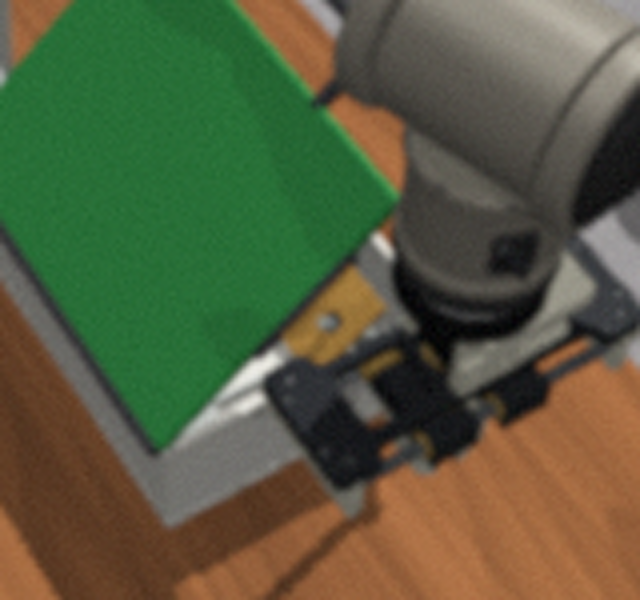

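The pin sits through the hole at (330,320), and the lid is steady at 0.70. I'll release and withdraw.

move_arm([
  [0,0,0,0,0,0],
  [0,0,0,0,0,0],
  [0,0,0,0,0,0],
  [0.05,0,-0.2,0,0,0],
  [0.1,0,-0.5,0,0,0],
  [0.3,0,-0.9,0,0,0],
  [0.5,0,-1,0,0,0],
  [0.5,0,-1,0,0,0],
  [0.5,0,-1,0,0,0],
  [0.5,0,-1,0,0,0],
], fingers=-0.2)

```text
time: 21.58
tool_pos: [0.5618, 0.2788, 0.2345]
tool_rot: [-3.14, 0.001, 1.54]
contact_force: [0.4, -0.3, 0.9]
opening: 0.0367
grip_force: 0.0
```

```bash
python3 look.py; python3 -c "
from cell import robot;s=robot.observe();print(s['tool_pos'],s['opening'],s['grip_force'])"
```

```text
t 21.575 grip rel [ 47.8 157.5] 164.6 phi 1.276 F [ 0.4 -0.3  0.9]
lid 0.701 median ang 0.682 6040
[0.56187526 0.27891367 0.23473672] 0.036829265322937454 0.0
```

move_arm([
  [0,0,0,0,0,0],
  [0,0,0,0,0,0],
  [0,0,0,0,0,0],
  [0,0,0,0,0,0],
  [0,0,0,0,0,0],
  [0,0,0,0,0,0],
  [0,0,0,0,0,0],
  [0,0,0,0,0,0],
])

```text
time: 22.62
tool_pos: [0.562, 0.2797, 0.2355]
tool_rot: [-3.142, 0.0, 1.541]
contact_force: [-0.5, -0.4, 0.2]
opening: 0.037
grip_force: 0.0
```

```bash
python3 look.py
```

```text
t 22.625 grip rel [ 48.  158.5] 165.6 phi 1.277 F [-0.5 -0.4  0.2]
lid 0.701 median ang 0.683 6041
```

```bash
python3 -c "
from cell import robot;print(robot.hand_in())"
```

```text
the job is handed in; nothing more can be done
None
```

I propped the lid on the rod with the pin through the plate hole. It read 0.70 rad, unchanged for about 2.4 s including after I let go. The robot was clear of everything, and I handed the job in at about 22.6 s; the hand-in gave no verdict.

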